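Isolate the bench grinder at the touch-latch supply box

ROBOT

A 6-joint arm with a two-finger parallel gripper is mounted at the origin on the work surface; the furniture and walls round the work are solid. World frame = base frame: x ahead of the robot, y to its left, z up, the work surface at z = 0. Lengths are in m, angles in degrees, forces in N, time in s.
With the tool pointing down it reaches from about 0.325 to 0.85 m from the base axis. Payload 4.4 kg.
Tool frame: the origin (TCP) lies at the very end of the fingers, on their centre line; the grasp point (between the pads) lies manip.tcp_to_grasp behind it (manip.tcp_to_grasp is the distance from the TCP to the grasp point, in m); x points along the fingers, y is the direction in which the jaws open and shut, and the axes are right-handed (so a half turn about x gives the same grasp; the last joint's range is limited). The gripper opens to 94 mm and grips with 3 to 60 N. Pads are 16 mm wide; open, the fingers measure 119 mm over their backs; the gripper's body (75 mm by 177 mm) begins 78 mm behind the grasp point.
Start: joints at [59.674, 11.837, 88.321, -0, 79.842, -8.623], TCP at [0.213, 0.534, 0.205] pointing down, gripper open.
Joint ranges: [-156.59, 156.59], [-49.26, 127.26], [12.9, 141.05], [-63.56, 243.56], [4.71, 150.69], [-161.64, 161.64]. Speed limits (degrees/s): [159.86, 159.86, 180, 180, 180, 180].

INTERFACE

Orientations are given as [roll, pitch, yaw] about the fixed x, y, z axes, in that order (R = Rz(yaw) Ry(pitch) Rx(roll)).
In Python, from workcell import manip gives the robot as it stands.
- The arm moves only by the shell command python3 -m pendant 'ROWS'. ROWS is JSON, a list of rows, each an object of numbers: "tx", "ty", "tz": the shift along the tool's x, y, z in mm; "yaw": the turn about the tool's x in degrees; "jaw": the opening, from 0 (shut) to 1 (fully open). In form: [{"tx": .., "ty": .., "tz": .., "yaw": .., "jaw": ..}, ...]. A call has 1 to 10 rows; each row shifts and turns the commanded pose from where the row before left it, along the tool's axes as they then stand; what a row does not reach is not made up. A row lasts 1/12 s, in which the tool goes at most 41.7 mm and 7.16 degrees, less where a joint would pass 70% of its speed; a pose out of reach is approached as far as the arm can. A call is refused whole if a number of a shift passes 41.7 or a number of a turn 7.16, either way. A call with a gripper value outside its range is refused whole. The fingers move at their own pace and stop on an object; the grip force is fixed at half the most. Time passes only in rows, so rows that do not move let the fingers close. It gives the time, the measured TCP pose, the force and the opening at its end, in the units of the state.
- manip.get_state(): the state, without advancing time (a new reading comes with each control period).
- manip.capture(name): name is "scene" or "top"; returns (picture, depth): 420x560x3 uint8, red, green, blue; 420x560 float32, m along the optical axis (not along the pixel's ray), 0 where there is no reading.
- manip.get_calibration(name): a dict with "mtx" (3x3 intrinsics, pixels), "pose" (4x4, takes a point from camera to world coordinates). Camera axes: x right, y up, looking along -z (the intrinsics and any distortion apply to the point x, -y, -z); pixel columns grow to the right and rows downward; lengths in m; the calibration is good to about 2 mm. A picture is of the moment at which its call begins. get_calibration takes no time and is no camera call.
- manip.hand_in(): hands the job in, once; it reports no verdict.
The state is a dict: "t": time; "joint_pos": joint angles; "dq": joint speeds; "joint_efforts": joint torques, N m; "eef_pos": TCP position; "ee_rot": TCP orientation; "ft_force": force on the tool from outside, world axes, zero at the start; "wrist_torque": the same for the moment, N m; "opening": opening from 0.0 (shut) to 1.0 (fully open).
Only numpy, scipy, OpenCV 4.12 (cv2) and the standard library are available. Lean on these libraries where they do the work, as an engineer would, in place of code of your own. Each camera call takes 0.05 s, during which the arm holds its last target. There are 200 camera calls.

TASK

The bench grinder must be dead before its wheel is changed, so switch it off at the grey supply box: press the shut door at its round mark with a fingertip until the push catch lets go and the door springs ajar, push the door wide open from behind its free edge, then press the red breaker lever fully down to off. Leave the two black levers up and the door standing wide open. Only push: do not pinch the door, and leave the things standing about where they are.

Things in the scene. Friction and masses are not known exactly. Their poses are not given: they have to be found in the camera images.
- supply_box: grey sheet-metal supply box fixed to the bench, 60 mm deep (x), 145 mm wide (y), 175 mm high. Origin: centre of its underside, on the bench. Its own -x axis looks out of the front (towards the robot), y is to the left as the robot sees it, z up. Front panel: the plane x = -30 mm; the door stands before it. A steel conduit leaves its back, 140 mm up, and runs down behind the bench
- door (a joint): door angle, rad: 0 = shut and caught, negative = pressed in (stop -0.042, 5 mm at the free edge), positive = open, free edge towards the robot; stop 1.9. Upright hinge at the right edge as the robot sees it; light and damped, stays where it is left. Push-push catch: cannot be pulled open; pushed fully shut again it catches again, and another press lets it go
- door_hinge (a point): point on the hinge axis at the level of the box's top, 175 mm above the bench; in the box's frame x = -35 mm, y = -72.5 mm
- door_press (a point): centre of the round mark (26 mm, grey in a black ring) on the door's outer face: press here. 125 mm from the hinge axis, 137 mm above the bench, 36 mm below the door's top. Pressed in 3 mm or more (3 to 5 N) the catch lets go; when the finger then draws back 80 mm a spring plunger opens the door to about 0.5 rad (free edge 70 mm out) and no farther. Moves with the door
- door_edge (a point): top rear corner of the door's free edge, 145 mm from the hinge axis, 173 mm above the bench, at box x = -35 mm, y = +72.5 mm when shut (5 mm clear of the front panel). Moves with the door. The line from here to the hinge is the door's rear plane: its rear rims lie there and can be pushed from behind, from above, between door and box
- door_skin: outer face sheet of the door, 145 x 143 mm (30 to 173 mm above the bench), 2.5 mm thick, at box x = -65 mm when shut; a yellow triangle with a black edge in its middle. Origin: on the hinge axis at half height
- door_tray: rims (3 mm walls, 28 mm deep, all round, top too) and inner sheet of the tray-shaped door, on the side towards the box. Origin: on the hinge axis at half height. Shut, the tray hides the levers
- lever_grinder (a joint): RED lever, grinder breaker: flat handle 18 mm wide, 25 mm long, 7.5 mm thick, sticking out of the front panel; pivot 4 mm before the panel, 135 mm above the bench. 0 = on, leaning up 0.5 rad; 1.0 = off, leaning down 0.5 rad; over-centre spring, snaps to the nearer end; 4 N on its tip moves it. The three levers stand at box y = +40, 0, -40 mm, in any order
- lever_grinder_tip (a point): middle of the outer end of the red lever: 22 mm out from the pivot; when on 12 mm above it (147 mm above the bench; no part of an on lever is above 152 mm), when off 12 mm below it (123 mm above the bench, its upper side at 127 mm)
- lever_lamp (a joint): first BLACK lever, same shape and values (0 = on, up); stays on
- lever_lamp_tip (a point): middle of the outer end of the first black lever
- lever_socket (a joint): second BLACK lever, same shape and values (0 = on, up); stays on
- lever_socket_tip (a point): middle of the outer end of the second black lever
- mug: white mug, 84 x 113 x 95 mm, upright at the right end of the bench. Origin: centre of its underside. Leave alone
- aerosol: blue-grey bottle with a white cap, 66 mm across and 186 mm high, upright to the right of the box. Origin: centre of its underside. Leave alone
- tape_measure: yellow tape measure, 36 x 82 x 66 mm, at the right end of the bench. Origin: centre of its underside. Leave alone
- bolt: plain steel hex bolt, 25 x 85 x 23 mm, lying on the bench in front of the box, lower than the door's bottom edge. Origin: centre of its underside. Leave alone

How it is judged:
By the outcome, as a careful person would: the job done as asked, in the order asked, and still so for the second after the job is handed in, with the robot touching nothing.
It also fails if it takes over 48 s, if anything falls off the work surface, if the arm or the gripper's body presses on something with over 40 N, if the wrist force passes 120 N, or if a joint passes its speed limit or range.

## Working session

There is one attempt and no reset: what is moved stays moved. The work goes in short steps, Python scripts to look and compute and a shell command to move; the robot and the scene stay as the last step left them, time stands still between calls to the robot, and variables do not carry over. Pictures are saved under pics/ and viewed, about 8 in all and at most 12, crops included, and the job is handed in when it is done.

```bash
mkdir -p pics; cat > h.py <<'E'
import numpy as np, cv2
from workcell import manip
def snap(n,f):
    p,d=manip.capture(n); cv2.imwrite(f'pics/{f}.png',p[:,:,::-1]); np.save(f'pics/{f}.npy',d); return p,d
def P(n,d,u,v,z=None):
    c=manip.get_calibration(n); K=np.array(c['mtx']);T=np.array(c['pose'])
    if z is None: z=d[int(v),int(u)]
    x=(u-K[0,2])/K[0,0]*z; y=(v-K[1,2])/K[1,1]*z
    return (T@np.array([x,-y,-z,1]))[:3]
def st():
    s=manip.get_state(); return s
E
python3 - <<'E'
from h import *
for n in ('scene','top'):
    snap(n,n+'0'); c=manip.get_calibration(n); print(n,c)
a=cv2.imread('pics/scene0.png');b=cv2.imread('pics/top0.png')
print(st(), manip.tcp_to_grasp)
E
```

```text
scene {'mtx': array([[448.33295097,   0.        , 281.37639275],
       [  0.        , 448.33295097, 216.17278355],
       [  0.        ,   0.        ,   1.        ]]), 'pose': array([[ 1.89264740e-02,  7.80692381e-01, -6.24628846e-01,
         5.97710645e-02],
       [-9.99820878e-01,  1.47982911e-02, -1.17992802e-02,
        -1.20594763e-01],
       [ 3.18313561e-05,  6.24740279e-01,  7.80832621e-01,
         7.93177421e-01],
       [ 0.00000000e+00,  0.00000000e+00,  0.00000000e+00,
         1.00000000e+00]])}
top {'mtx': array([[463.96981923,   0.        , 274.33615715],
       [  0.        , 463.96981923, 219.64985606],
       [  0.        ,   0.        ,   1.        ]]), 'pose': array([[ 0.0034907 ,  0.99636406, -0.08512624,  0.53284272],
       [-0.99985056,  0.00491888,  0.01657321, -0.10389522],
       [ 0.01693167,  0.08505567,  0.99623233,  0.97311057],
       [ 0.        ,  0.        ,  0.        ,  1.        ]])}
{'t': 0.1, 'joint_pos': array([ 5.96744330e+01,  1.18794210e+01,  8.83949386e+01,  2.58505366e-04,
        7.98420521e+01, -8.62286933e+00]), 'dq': array([-0.05809594, -0.12959163, -0.1425732 , -0.07383369,  0.03164194,
        0.02452386]), 'joint_efforts': array([-1.34728889e-03, -3.71870399e+01, -2.82290965e+01,  6.99551543e-02,
        3.11947090e-02, -3.35505251e-05]), 'eef_pos': array([0.21226954, 0.53360949, 0.20442026]), 'ee_rot': array([ -98.74806078,   89.88358798, -120.45080434]), 'ft_force': array([0.22531035, 0.29903279, 0.51422293]), 'wrist_torque': array([ 0.05947589,  0.01728907, -0.02341312]), 'opening': 0.9998467460879624} 0.0188
```

View pics/scene0.png

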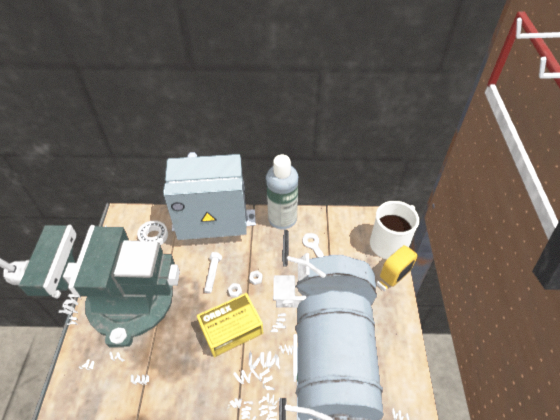

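View pics/top0.png

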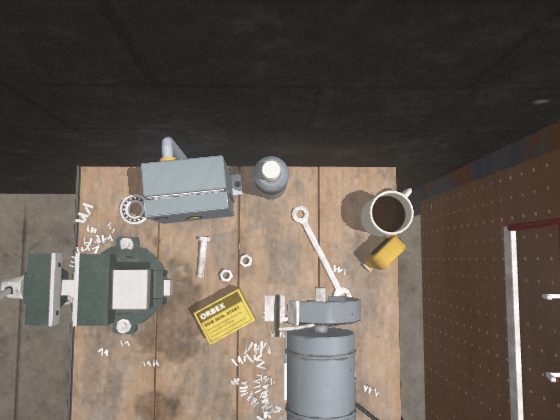

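The box is upper left in both views: round mark near scene (178,207), box top near top-view (190,188). The vice stands to its left, the bottle to its right and the bolt in front. Next I'll measure the poses.

```bash
cat > m.py <<'E'
from h import *
def cloud(n,d):
    c=manip.get_calibration(n);K=c['mtx'];T=c['pose']
    v,u=np.mgrid[:420,:560]; X=np.stack([(u-K[0,2])/K[0,0]*d,-(v-K[1,2])/K[1,1]*d,-d,np.ones_like(d)],-1)@T.T
    X=X[...,:3]; X[d==0]=np.nan; return X
E
python3 - <<'E'
from m import *
for n in('top','scene'):
    d=np.load(f'pics/{n}0.npy'); X=cloud(n,d)
    m=(abs(X[...,2]-.174)<.006); 
    k,l,s,c=cv2.connectedComponentsWithStats(cv2.morphologyEx(m.astype(np.uint8),cv2.MORPH_CLOSE,np.ones((5,5))))
    u,v=(190,188) if n=='top' else (205,170)
    q=X[(l==l[v,u])&m]; r=cv2.minAreaRect((q[:,:2]*1000).astype(np.float32)); print(n,len(q),np.median(q[:,2]),r); print(cv2.boxPoints(r).round(1))
X=cloud('scene',np.load('pics/scene0.npy'))
print('mark',X[207,178],X[207,174],X[207,182]); print('door face left/right',X[215,178],X[215,235],X[195,195],X[230,195])
for nm,u,v in(('vice',140,250),('viceL',40,250),('vice jaw',170,270),('cap',282,163),('bearing',150,233),('bolt',212,270),('boltend',215,255),('grinder top',335,290),('mug',395,215)):print(nm,X[v,u].round(3))
# front face line fit
import numpy as np
m=(X[...,2]>.05)&(X[...,2]<.16);uu=np.zeros_like(m);uu[195:230,176:238]=1;q=X[m&uu];a=np.polyfit(q[:,1],q[:,0],1);print('face x=',a,'yaw',np.degrees(np.arctan(-a[0])),q[:,1].min(),q[:,1].max(),np.std(q[:,0]-np.polyval(a,q[:,1])))
a=cv2.imread('pics/scene0.png')[140:250,150:260];cv2.imwrite('pics/crop.png',cv2.resize(a,None,fx=5,fy=5,interpolation=cv2.INTER_CUBIC))
E
```

```text
top 4382 0.17537026949794954 ((660.1298828125, 39.88127136230469), (95.52295684814453, 145.427978515625), 6.484126091003418)
[[604.5 106.7]
 [620.9 -37.8]
 [715.8 -27. ]
 [699.4 117.5]]
scene 2800 0.17387617563968671 ((656.5856323242188, 40.823951721191406), (99.49666595458984, 144.913818359375), 6.624238014221191)
[[598.8 107.1]
 [615.5 -36.9]
 [714.4 -25.4]
 [697.6 118.5]]
mark [0.60430047 0.08707099 0.13582842] [0.60403527 0.09465782 0.1359739 ] [0.60252905 0.07873281 0.13814096]
door face left/right [0.60516142 0.09182394 0.11028089] [ 0.61901084 -0.01741348  0.09564049] [0.60965735 0.05086557 0.16514954] [0.60529571 0.06581765 0.06194208]
vice [0.495 0.133 0.149]
viceL [0.488 0.303 0.155]
vice jaw [0.482 0.087 0.107]
cap [ 0.678 -0.11   0.184]
bearing [0.641 0.179 0.   ]
bolt [0.54  0.029 0.015]
boltend [0.57  0.025 0.024]
grinder top [ 0.421 -0.2    0.153]
mug [ 0.658 -0.35   0.054]
face x= [-0.11514425  0.6146351 ] yaw 6.568353365245651 -0.026293078693039845 0.10312544976004838 0.0010786105664995316
```

View pics/crop.png

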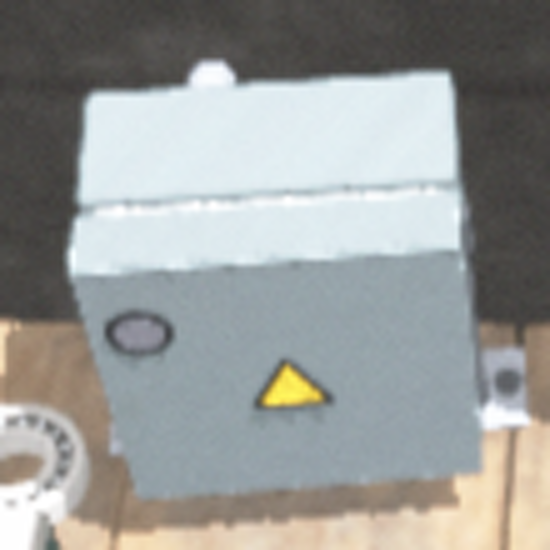

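```bash
cat >> m.py <<'E'
from scipy.spatial.transform import Rotation as Ro
O=np.array([.677,.0425,0]);psi=np.radians(6.55)
ex=np.array([np.cos(psi),np.sin(psi),0]);ey=np.array([-np.sin(psi),np.cos(psi),0]);ez=np.array([0,0,1.])
def B(x,y,z): return O+(ex*x+ey*y+ez*z)/1000
def bx(p): p=(np.asarray(p)-O)*1000; return np.array([p@ex,p@ey,p@ez]).round(1)
def go(target=None):
    s=manip.get_state();R=Ro.from_euler('xyz',s['ee_rot'],degrees=True).as_matrix()
    print('t',round(s['t'],2),'pos',s['eef_pos'].round(4),'box',bx(s['eef_pos']),'F',s['ft_force'].round(1),'op',round(s['opening'],2))
    print('tool y',R[:,1].round(3),'z',R[:,2].round(3),'yaw err of y vs ey',[round(float(np.degrees(np.arctan2(R[:,0]@np.cross(R[:,1],g),R[:,1]@g))),2) for g in(ey,-ey,ex,-ex)])
    if target is not None: print('tool move mm',(R.T@(target-s['eef_pos'])*1000).round(1))
E
python3 - <<'E'
from m import *
go(B(-66-8-50,52.5,320))
for n in('top','scene'):
    X=cloud(n,np.load(f'pics/{n}0.npy'))
    for lo,hi in((.02,.06),(.06,.1),(.1,.14),(.14,.2)):
        m=(X[...,1]>lo)&(X[...,1]<hi)&(X[...,2]>.09)&(X[...,0]<.585)&(X[...,0]>.3)
        if m.any(): print(n,lo,'vice max x',X[m][:,0].max().round(3),'max z',X[m][:,2].max().round(3))
    m=(X[...,1]>-.17)&(X[...,1]<0)&(X[...,2]>.03)&(X[...,0]<.58)&(X[...,0]>.3)
    q=X[m]; print(q[:,0].max(), q[:,1].max()) if len(q) else None
    for lo in np.arange(-.17,0,.03):
        g=q[(q[:,1]>lo)&(q[:,1]<lo+.03)]
        if len(g):print(round(lo,2),g.max(0).round(3))
E
```

```text
t 0.1 pos [0.2123 0.5336 0.2044] box [-405.7  540.9  204.4] F [0.2 0.3 0.5] op 1.0
tool y [ 0.37   0.929 -0.002] z [ 0.929 -0.37  -0.   ] yaw err of y vs ey [-28.25, 151.75, 61.75, -118.25]
tool move mm [-115.1 -297.1  479.3]
top 0.06 vice max x 0.512 max z 0.151
top 0.1 vice max x 0.517 max z 0.159
top 0.14 vice max x 0.541 max z 0.162
0.4787807378982651 -7.884112252178055e-05
-0.17 [ 0.465 -0.14   0.237]
-0.14 [ 0.479 -0.111  0.246]
-0.11 [ 0.468 -0.08   0.126]
-0.08 [ 0.469 -0.05   0.052]
-0.05 [ 0.475 -0.02   0.051]
-0.02 [ 0.458 -0.     0.051]
scene 0.06 vice max x 0.512 max z 0.121
scene 0.1 vice max x 0.513 max z 0.155
scene 0.14 vice max x 0.541 max z 0.16
0.4766544878275142 -2.4605940652761005e-05
-0.17 [ 0.463 -0.14   0.235]
-0.14 [ 0.477 -0.111  0.243]
-0.11 [ 0.465 -0.1    0.124]
-0.08 [ 0.464 -0.05   0.048]
-0.05 [ 0.472 -0.02   0.049]
-0.02 [ 0.457 -0.     0.049]
```

```bash
python3 -m pendant '[{"tx":-38,"yaw":-7.1,"jaw":0},{"tx":-38,"yaw":-7.1,"jaw":0},{"tx":-38,"yaw":-7.05,"jaw":0},{"yaw":-7,"jaw":0},{"jaw":0}]'; python3 -c "
from m import *;go(B(-124,52.5,320))"
```

```text
t 0.1 pos [0.2123 0.5336 0.2044] box [-405.7  540.9  204.4] F [0.2 0.3 0.5] op 1.0
tool y [ 0.37   0.929 -0.002] z [ 0.929 -0.37  -0.   ] yaw err of y vs ey [-28.25, 151.75, 61.75, -118.25]
tool move mm [-115.1 -297.1  479.3]invalid input at $[0]: expected keys tx, ty, tz, yaw, jaw
```

All five keys are needed in every row.

```bash
python3 -m pendant '[{"tx":-38,"ty":0,"tz":0,"yaw":-7.1,"jaw":0},{"tx":-38,"ty":0,"tz":0,"yaw":-7.1,"jaw":0},{"tx":-38,"ty":0,"tz":0,"yaw":-7.05,"jaw":0},{"tx":0,"ty":0,"tz":0,"yaw":-7,"jaw":0},{"tx":0,"ty":0,"tz":0,"yaw":0,"jaw":0}]'; python3 -c "
from m import *;go(B(-124,52.5,320))"
```

```text
t: 0.52
eef_pos: [0.2134, 0.5355, 0.3227]
ee_rot: [52.8, 89.7, 59.5]
ft_force: [0.4, 0.2, -0.2]
opening: 0.682
t 0.52 pos [0.2134 0.5355 0.3227] box [-404.4  542.7  322.7] F [ 0.4  0.2 -0.2] op 0.68
tool y [-0.116  0.993  0.005] z [0.993 0.116 0.004] yaw err of y vs ey [0.11, -179.89, 90.11, -89.89]
tool move mm [   1.3 -490.7  279.4]
```

```bash
python3 -m pendant '[{"tx":0,"ty":-35,"tz":20,"yaw":0,"jaw":0},{"tx":0,"ty":-35,"tz":20,"yaw":0,"jaw":0},{"tx":0,"ty":-35,"tz":20,"yaw":0,"jaw":0},{"tx":0,"ty":-35,"tz":20,"yaw":0,"jaw":0},{"tx":0,"ty":-35,"tz":20,"yaw":0,"jaw":0},{"tx":0,"ty":-35,"tz":20,"yaw":0,"jaw":0},{"tx":0,"ty":-35,"tz":20,"yaw":0,"jaw":0}]';  python3 -m pendant '[{"tx":0,"ty":-35,"tz":20,"yaw":0,"jaw":0},{"tx":0,"ty":-35,"tz":20,"yaw":0,"jaw":0},{"tx":0,"ty":-35,"tz":20,"yaw":0,"jaw":0},{"tx":0,"ty":-35,"tz":20,"yaw":0,"jaw":0},{"tx":0,"ty":-35,"tz":20,"yaw":0,"jaw":0},{"tx":0,"ty":-35,"tz":20,"yaw":0,"jaw":0},{"tx":0,"ty":-35,"tz":20,"yaw":0,"jaw":0},{"tx":0,"ty":0,"tz":0,"yaw":0,"jaw":0}]'; python3 -c "
from m import *;go(B(-104,52.5,132))"
```

```text
t: 1.1
eef_pos: [0.3792, 0.3045, 0.317]
ee_rot: [-157.7, 89.8, -151.3]
ft_force: [0.7, 0.2, 0.0]
opening: 0.185
t: 1.77
eef_pos: [0.5485, 0.0733, 0.3159]
ee_rot: [-150.1, 89.7, -144.2]
ft_force: [-0.5, 0.5, 0.4]
opening: 0.006
t 1.77 pos [0.5485 0.0733 0.3159] box [-124.1   45.3  315.9] F [-0.5  0.5  0.4] op 0.01
tool y [-0.103  0.995 -0.003] z [ 0.995  0.103 -0.004] yaw err of y vs ey [-0.62, 179.38, 89.39, -90.61]
tool move mm [183.8   7.9  20.8]
```

```bash
python3 -m pendant '[{"tx":37,"ty":7,"tz":0,"yaw":-0.6,"jaw":0},{"tx":37,"ty":0,"tz":0,"yaw":0,"jaw":0},{"tx":37,"ty":0,"tz":0,"yaw":0,"jaw":0},{"tx":37,"ty":0,"tz":0,"yaw":0,"jaw":0},{"tx":36,"ty":0,"tz":0,"yaw":0,"jaw":0},{"tx":0,"ty":0,"tz":0,"yaw":0,"jaw":0}]'; python3 - <<'E'
from m import *
go(B(-74,52.5,132)); p,d=snap('scene','s1'); cv2.imwrite('pics/c1.png',cv2.resize(cv2.imread('pics/s1.png')[120:270,130:280],None,fx=4,fy=4,interpolation=cv2.INTER_CUBIC))
E
```

```text
t: 2.27
eef_pos: [0.537, 0.0866, 0.1252]
ee_rot: [172.7, 88.8, 179.7]
ft_force: [-1.8, -0.9, -0.8]
opening: 0.006
t 2.27 pos [0.537  0.0866 0.1252] box [-134.1   59.8  125.2] F [-1.8 -0.9 -0.8] op 0.01
tool y [-0.122  0.993  0.003] z [ 0.992  0.122 -0.02 ] yaw err of y vs ey [0.45, -179.55, 90.44, -89.56]
tool move mm [-8.1 -7.7 59.9]
```

View pics/c1.png

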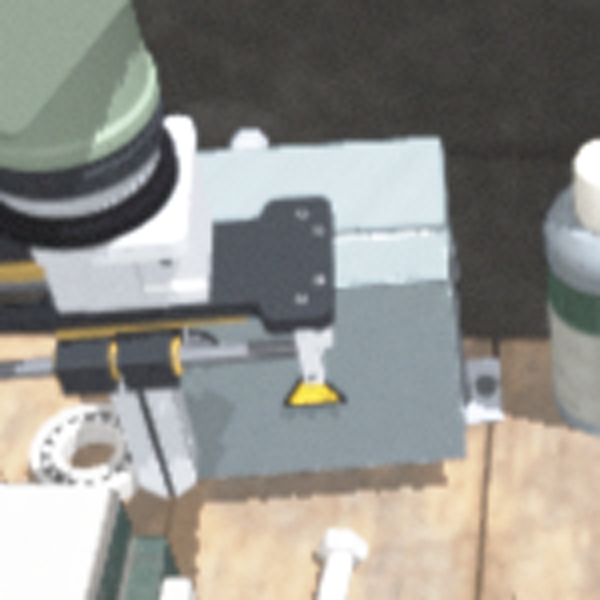

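```bash
python3 -m pendant '[{"tx":0,"ty":0,"tz":0,"yaw":0,"jaw":0},{"tx":0,"ty":0,"tz":0,"yaw":0,"jaw":0},{"tx":0,"ty":0,"tz":0,"yaw":0,"jaw":0}]'; python3 - <<'E'
from m import *
go(B(-74,52.5,134))
E
```

```text
t: 2.57
eef_pos: [0.5481, 0.0864, 0.1385]
ee_rot: [-7.4, 89.7, -0.3]
ft_force: [0.0, -0.2, 0.1]
opening: 0.003
t 2.57 pos [0.5481 0.0864 0.1385] box [-123.1   58.4  138.5] F [ 0.  -0.2  0.1] op 0.0
tool y [-0.124  0.992 -0.001] z [0.992 0.124 0.005] yaw err of y vs ey [0.57, -179.43, 90.57, -89.43]
tool move mm [ 4.7 -6.4 49. ]
```

```bash
python3 -m pendant '[{"tx":3,"ty":-3,"tz":20,"yaw":0.5,"jaw":0},{"tx":3,"ty":-3,"tz":15,"yaw":0,"jaw":0},{"tx":0,"ty":0,"tz":5,"yaw":0,"jaw":0},{"tx":0,"ty":0,"tz":0,"yaw":0,"jaw":0},{"tx":0,"ty":0,"tz":0,"yaw":0,"jaw":0},{"tx":0,"ty":0,"tz":0,"yaw":0,"jaw":0}]'; python3 -c "
from m import *;go(B(-74,52.5,134))"
```

```text
t: 3.07
eef_pos: [0.586, 0.0853, 0.1301]
ee_rot: [-2.5, 90.0, 4.1]
ft_force: [-0.1, -0.5, 0.2]
opening: 0.007
t 3.07 pos [0.586  0.0853 0.1301] box [-85.5  52.9 130.1] F [-0.1 -0.5  0.2] op 0.01
tool y [-0.116  0.993 -0.   ] z [0.993 0.116 0.   ] yaw err of y vs ey [0.1, -179.9, 90.1, -89.9]
tool move mm [-3.9 -0.4 11.5]
```

```bash
for i in 1; do python3 -m pendant '[{"tx":-3,"ty":0,"tz":5,"yaw":0,"jaw":0},{"tx":0,"ty":0,"tz":4,"yaw":0,"jaw":0},{"tx":0,"ty":0,"tz":0,"yaw":0,"jaw":0},{"tx":0,"ty":0,"tz":0,"yaw":0,"jaw":0}]';python3 -m pendant '[{"tx":0,"ty":0,"tz":3,"yaw":0,"jaw":0},{"tx":0,"ty":0,"tz":0,"yaw":0,"jaw":0},{"tx":0,"ty":0,"tz":0,"yaw":0,"jaw":0}]'; done; python3 -c "
from m import *;go(B(-74,52.5,134))"
```

```text
t: 3.4
eef_pos: [0.5955, 0.0863, 0.1327]
ee_rot: [-3.7, 90.0, 2.9]
ft_force: [-0.9, 0.7, -0.3]
opening: 0.002
t: 3.65
eef_pos: [0.5977, 0.0866, 0.1321]
ee_rot: [168.6, 89.9, 175.3]
ft_force: [-1.5, -0.6, -0.4]
opening: 0.003
t 3.65 pos [0.5977 0.0866 0.1321] box [-73.8  52.9 132.1] F [-1.5 -0.6 -0.4] op 0.0
tool y [-0.116  0.993  0.   ] z [ 0.993  0.116 -0.001] yaw err of y vs ey [0.1, -179.9, 90.1, -89.9]
tool move mm [-1.9 -0.4 -0.2]
```

Contact is likely just starting (-1.5 N), so I'll press on in small steps.

```bash
python3 -m pendant '[{"tx":0,"ty":0,"tz":2,"yaw":0,"jaw":0},{"tx":0,"ty":0,"tz":0,"yaw":0,"jaw":0}]';python3 -m pendant '[{"tx":0,"ty":0,"tz":2,"yaw":0,"jaw":0},{"tx":0,"ty":0,"tz":0,"yaw":0,"jaw":0}]'; python3 -c "
from m import *;go()"
```

```text
t: 3.82
eef_pos: [0.5996, 0.0871, 0.132]
ee_rot: [156.6, 89.9, 163.3]
ft_force: [-2.9, 1.1, 1.3]
opening: 0.004
t: 3.98
eef_pos: [0.6018, 0.0874, 0.132]
ee_rot: [146.3, 89.9, 153.0]
ft_force: [-3.3, 1.5, -0.3]
opening: 0.004
t 3.98 pos [0.6018 0.0874 0.132 ] box [-69.6  53.2 132. ] F [-3.3  1.5 -0.3] op 0.0
tool y [-0.116  0.993  0.001] z [ 0.993  0.116 -0.001] yaw err of y vs ey [0.1, -179.9, 90.1, -89.9]
```

```bash
python3 -m pendant '[{"tx":0,"ty":0,"tz":1.5,"yaw":0,"jaw":0},{"tx":0,"ty":0,"tz":0,"yaw":0,"jaw":0}]'; python3 -c "
from m import *;go()"
```

```text
t: 4.15
eef_pos: [0.6019, 0.0875, 0.132]
ee_rot: [170.2, 89.7, 176.9]
ft_force: [-7.0, 1.8, 3.1]
opening: 0.005
t 4.15 pos [0.6019 0.0875 0.132 ] box [-69.5  53.2 132. ] F [-7.   1.8  3.1] op 0.0
tool y [-0.116  0.993  0.001] z [ 0.993  0.116 -0.005] yaw err of y vs ey [0.1, -179.9, 90.1, -89.9]
```

```bash
python3 -m pendant '[{"tx":0,"ty":0,"tz":-15,"yaw":0,"jaw":0},{"tx":0,"ty":0,"tz":-25,"yaw":0,"jaw":0},{"tx":-20,"ty":0,"tz":-15,"yaw":0,"jaw":0},{"tx":-38,"ty":0,"tz":-10,"yaw":0,"jaw":0},{"tx":-30,"ty":0,"tz":-25,"yaw":0,"jaw":0},{"tx":-30,"ty":0,"tz":-25,"yaw":0,"jaw":0},{"tx":0,"ty":40,"tz":0,"yaw":0,"jaw":0},{"tx":0,"ty":40,"tz":0,"yaw":0,"jaw":0},{"tx":0,"ty":40,"tz":0,"yaw":0,"jaw":0},{"tx":0,"ty":0,"tz":0,"yaw":0,"jaw":0}]'; python3 - <<'E'
from m import *
go(); snap('scene','s2'); p,d=snap('top','t2')
cv2.imwrite('pics/c2.png',np.hstack([cv2.resize(cv2.imread(f'pics/{f}.png')[120:270,120:270],(400,400),interpolation=cv2.INTER_CUBIC) for f in('s2','t2')]))
X=cloud('top',d); m=(abs(X[...,2]-.172)<.006)&(X[...,0]<.64)&(X[...,0]>.5)&(X[...,1]<.13)&(X[...,1]>-.08)
q=X[m]; print(len(q),cv2.minAreaRect((q[:,:2]*1000).astype(np.float32)))
E
```

```text
t: 4.98
eef_pos: [0.4758, 0.1986, 0.2519]
ee_rot: [33.4, 89.7, 40.4]
ft_force: [-0.9, -0.4, 0.1]
opening: 0.002
t 4.98 pos [0.4758 0.1986 0.2519] box [-182.1  178.   251.9] F [-0.9 -0.4  0.1] op 0.0
tool y [-0.122  0.993  0.003] z [0.993 0.122 0.005] yaw err of y vs ey [0.45, -179.55, 90.45, -89.55]
1469 ((625.7810668945312, 36.530059814453125), (97.9015121459961, 144.52125549316406), 33.83236312866211)
```

View pics/c2.png

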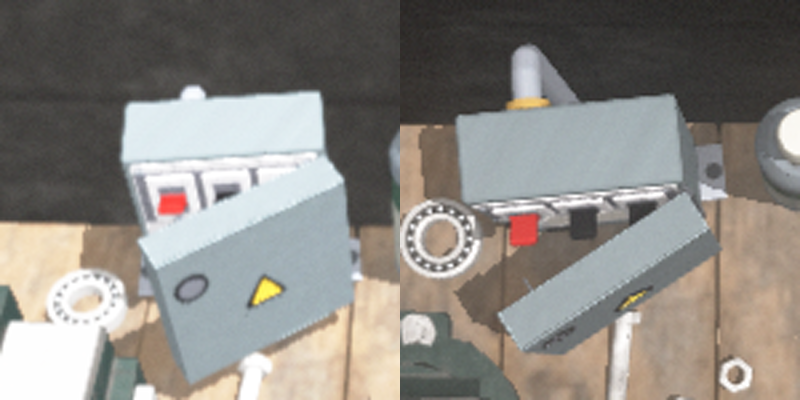

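Door ajar at roughly 0.47 rad. The red lever is the left one (crop (523,228) right half, at box y=+40), with the black levers up. I'll go above the gap behind the free edge.

```bash
python3 -m pendant '[{"tx":0,"ty":-30,"tz":27,"yaw":-0.4,"jaw":0},{"tx":0,"ty":-30,"tz":27,"yaw":0,"jaw":0},{"tx":0,"ty":-30,"tz":25,"yaw":0,"jaw":0},{"tx":0,"ty":-30,"tz":25,"yaw":0,"jaw":0},{"tx":0,"ty":0,"tz":0,"yaw":0,"jaw":0},{"tx":0,"ty":0,"tz":0,"yaw":0,"jaw":0},{"tx":0,"ty":0,"tz":0,"yaw":0,"jaw":0},{"tx":0,"ty":0,"tz":0,"yaw":0,"jaw":0}]'; python3 - <<'E'
from m import *
go(B(-78,58,150))
X=cloud('top',np.load('pics/t2.npy'))
m=(abs(X[...,2]-.172)<.005)&(X[...,0]<.70)&(X[...,0]>.5)&(X[...,1]<.13)&(X[...,1]>-.08)
q=(X[m]-O)*1000; b=np.c_[q@ex,q@ey]; b=b[b[:,0]<-38]
r=cv2.minAreaRect(b.astype(np.float32)); print(len(b),r,cv2.boxPoints(r).round(0))
E
```

```text
t: 5.75
eef_pos: [0.5928, 0.0864, 0.2505]
ee_rot: [-167.1, 90.0, -160.1]
ft_force: [1.0, 0.3, -0.7]
opening: 0.003
t 5.75 pos [0.5928 0.0864 0.2505] box [-78.6  53.2 250.5] F [ 1.   0.3 -0.7] op 0.0
tool y [-0.122  0.992 -0.   ] z [ 0.992  0.122 -0.   ] yaw err of y vs ey [0.49, -179.51, 90.49, -89.51]
tool move mm [100.5   4.8   0.7]
1474 ((-81.44059753417969, -15.504806518554688), (30.590848922729492, 144.48175048828125), 27.58772850036621) [[-128.   41.]
 [ -62.  -87.]
 [ -34.  -72.]
 [-101.   56.]]
```

```bash
python3 -m pendant '[{"tx":10,"ty":5,"tz":1,"yaw":0.4,"jaw":0},{"tx":15,"ty":0,"tz":0,"yaw":0,"jaw":0},{"tx":15,"ty":0,"tz":0,"yaw":0,"jaw":0},{"tx":15,"ty":0,"tz":0,"yaw":0,"jaw":0},{"tx":5,"ty":0,"tz":0,"yaw":0,"jaw":0},{"tx":0,"ty":0,"tz":0,"yaw":0,"jaw":0},{"tx":0,"ty":0,"tz":0,"yaw":0,"jaw":0}]';python3 -c "
from m import *;go(B(-78,58,150))";python3 -m pendant '[{"tx":10,"ty":0,"tz":0,"yaw":0,"jaw":0},{"tx":10,"ty":0,"tz":0,"yaw":0,"jaw":0},{"tx":10,"ty":0,"tz":0,"yaw":0,"jaw":0},{"tx":10,"ty":0,"tz":0,"yaw":0,"jaw":0},{"tx":0,"ty":0,"tz":0,"yaw":0,"jaw":0},{"tx":0,"ty":0,"tz":0,"yaw":0,"jaw":0}]'; python3 -c "
from m import *;go(B(-94,38,150))"
```

```text
t: 6.33
eef_pos: [0.5933, 0.0924, 0.1905]
ee_rot: [158.0, 90.0, 164.7]
ft_force: [-0.4, 0.4, 0.1]
opening: 0.005
t 6.33 pos [0.5933 0.0924 0.1905] box [-77.4  59.1 190.5] F [-0.4  0.4  0.1] op 0.01
tool y [-0.117  0.993  0.   ] z [ 0.993  0.117 -0.   ] yaw err of y vs ey [0.15, -179.85, 90.15, -89.85]
tool move mm [40.5 -1.1 -0.6]
t: 6.83
eef_pos: [0.5928, 0.0915, 0.149]
ee_rot: [173.8, 89.8, -179.6]
ft_force: [-0.1, 0.0, -0.2]
opening: 0.004
t 6.83 pos [0.5928 0.0915 0.149 ] box [-78.1  58.3 149. ] F [-0.1  0.  -0.2] op 0.0
tool y [-0.116  0.993  0.   ] z [ 0.993  0.116 -0.003] yaw err of y vs ey [0.08, -179.92, 90.08, -89.92]
tool move mm [ -1.  -20.3 -16. ]
```

```bash
python3 -m pendant '[{"tx":0,"ty":-2,"tz":-5,"yaw":0,"jaw":0},{"tx":0,"ty":-5,"tz":-4,"yaw":0,"jaw":0},{"tx":0,"ty":-6,"tz":-4,"yaw":0,"jaw":0},{"tx":0,"ty":-7,"tz":-3,"yaw":0,"jaw":0},{"tx":0,"ty":0,"tz":0,"yaw":0,"jaw":0},{"tx":0,"ty":0,"tz":0,"yaw":0,"jaw":0}]';python3 -m pendant '[{"tx":0,"ty":-6,"tz":-6.5,"yaw":0,"jaw":0},{"tx":0,"ty":-6,"tz":-6.5,"yaw":0,"jaw":0},{"tx":0,"ty":-6,"tz":-6.5,"yaw":0,"jaw":0},{"tx":0,"ty":-6,"tz":-6.5,"yaw":0,"jaw":0},{"tx":0,"ty":0,"tz":0,"yaw":0,"jaw":0},{"tx":0,"ty":0,"tz":0,"yaw":0,"jaw":0}]'; python3 - <<'E'
from m import *
go(B(-137,-17,150)); snap('top','t3'); snap('scene','s3')
cv2.imwrite('pics/c3.png',np.hstack([cv2.resize(cv2.imread(f'pics/{f}.png')[120:270,120:270],(400,400),interpolation=cv2.INTER_CUBIC) for f in('s3','t3')]))
E
```

```text
t: 7.33
eef_pos: [0.5802, 0.0691, 0.1508]
ee_rot: [-20.5, 90.0, -13.9]
ft_force: [-0.5, -0.6, -0.0]
opening: 0.006
t: 7.83
eef_pos: [0.5565, 0.0424, 0.1504]
ee_rot: [-176.5, 90.0, -169.9]
ft_force: [-0.1, 0.4, 0.5]
opening: 0.006
t 7.83 pos [0.5565 0.0424 0.1504] box [-119.7   13.7  150.4] F [-0.1  0.4  0.5] op 0.01
tool y [-0.115  0.993 -0.   ] z [ 0.993  0.115 -0.   ] yaw err of y vs ey [0.04, -179.96, 90.04, -89.96]
tool move mm [  0.4 -30.7 -17.3]
```

View pics/c3.png

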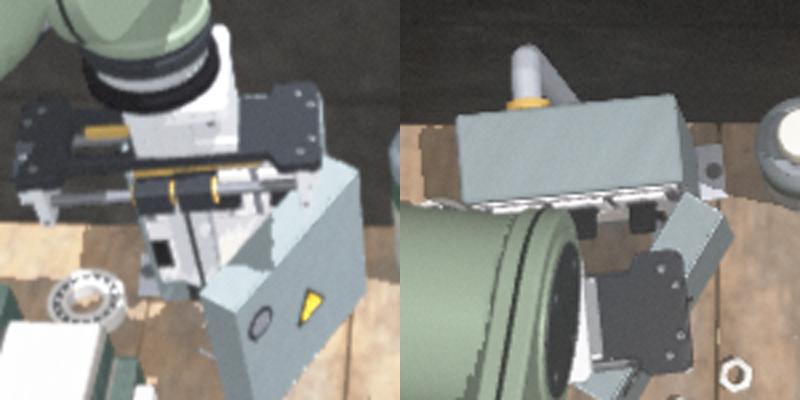

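The door follows the finger and is now at about 0.9 rad. I'll carry on along the arc.

```bash
python3 -m pendant '[{"tx":0,"ty":-7.7,"tz":-4.3,"yaw":0,"jaw":0},{"tx":0,"ty":-7.7,"tz":-4.3,"yaw":0,"jaw":0},{"tx":0,"ty":-7.7,"tz":-4.3,"yaw":0,"jaw":0},{"tx":0,"ty":-7.7,"tz":-4.3,"yaw":0,"jaw":0},{"tx":0,"ty":-8.6,"tz":-1.7,"yaw":0,"jaw":0},{"tx":0,"ty":-8.6,"tz":-1.7,"yaw":0,"jaw":0},{"tx":0,"ty":-8.6,"tz":-1.7,"yaw":0,"jaw":0},{"tx":0,"ty":-8.6,"tz":-1.7,"yaw":0,"jaw":0},{"tx":0,"ty":0,"tz":0,"yaw":0,"jaw":0},{"tx":0,"ty":0,"tz":0,"yaw":0,"jaw":0}]';python3 -m pendant '[{"tx":0,"ty":-8.5,"tz":1,"yaw":0,"jaw":0},{"tx":0,"ty":-8.5,"tz":1,"yaw":0,"jaw":0},{"tx":0,"ty":-8,"tz":1,"yaw":0,"jaw":0},{"tx":0,"ty":0,"tz":0,"yaw":0,"jaw":0},{"tx":0,"ty":0,"tz":0,"yaw":0,"jaw":0}]'; python3 - <<'E'
from m import *
go(B(-140,-77,150))
E
```

```text
t: 8.77
eef_pos: [0.541, -0.0254, 0.1505]
ee_rot: [-48.7, 90.0, -42.1]
ft_force: [0.0, 0.7, 0.4]
opening: 0.003
t: 9.18
eef_pos: [0.5471, -0.0497, 0.1505]
ee_rot: [-36.1, 90.0, -29.5]
ft_force: [0.8, 0.5, -0.6]
opening: 0.007
t 9.18 pos [ 0.5471 -0.0497  0.1505] box [-139.6  -76.8  150.5] F [ 0.8  0.5 -0.6] op 0.01
tool y [-0.115  0.993 -0.   ] z [0.993 0.115 0.   ] yaw err of y vs ey [0.04, -179.96, 90.04, -89.96]
tool move mm [ 0.5 -0.2 -0.4]
```

```bash
python3 -m pendant '[{"tx":0,"ty":15,"tz":0,"yaw":0,"jaw":0},{"tx":-25,"ty":5,"tz":0,"yaw":0,"jaw":0},{"tx":-35,"ty":0,"tz":0,"yaw":0,"jaw":0},{"tx":-40,"ty":0,"tz":0,"yaw":0,"jaw":0},{"tx":0,"ty":25,"tz":23,"yaw":0,"jaw":0},{"tx":0,"ty":25,"tz":23,"yaw":0,"jaw":0},{"tx":0,"ty":25,"tz":23,"yaw":0,"jaw":0},{"tx":0,"ty":22,"tz":21,"yaw":0,"jaw":0},{"tx":0,"ty":0,"tz":0,"yaw":0,"jaw":0},{"tx":0,"ty":0,"tz":0,"yaw":0,"jaw":0}]'; python3 -m pendant '[{"tx":0,"ty":0,"tz":0,"yaw":0,"jaw":0},{"tx":0,"ty":0,"tz":0,"yaw":0,"jaw":0}]';python3 - <<'E'
from m import *
go(B(-50,40,165)); p,d=snap('scene','s4'); p2,d2=snap('top','t4')
cv2.imwrite('pics/c4.png',np.hstack([cv2.resize(cv2.imread(f'pics/{f}.png')[120:300,110:290],(400,400),interpolation=cv2.INTER_CUBIC) for f in('s4','t4')]))
# red lever from ajar pictures
for n,f in(('top','t2'),('scene','s2')):
    im=cv2.imread(f'pics/{f}.png').astype(int); m=(im[...,2]>150)&(im[...,1]<90)&(im[...,0]<90); m[:120]=0;m[270:]=0;m[:,:120]=0;m[:,270:]=0
    X=cloud(n,np.load(f'pics/{f}.npy')); q=(X[m]-O)*1000; b=np.c_[q@ex,q@ey,q@ez]; print(n,m.sum(),np.nanpercentile(b,[5,50,95],axis=0).round(1))
X=cloud('top',d2); m=(abs(X[...,2]-.172)<.005); q=(X-O)*1000; b=np.stack([q@ex,q@ey],-1)[m]; b=b[(b[:,0]<-38)&(b[:,0]>-220)&(b[:,1]<-20)&(b[:,1]>-160)]; r=cv2.minAreaRect(b.astype(np.float32)); print(len(b),r,cv2.boxPoints(r).round(0))
E
```

```text
t: 10.02
eef_pos: [0.6227, 0.0789, 0.2498]
ee_rot: [-161.8, 89.9, -155.0]
ft_force: [-0.3, 1.0, -0.9]
opening: 0.005
t: 10.18
eef_pos: [0.622, 0.0768, 0.2504]
ee_rot: [-142.9, 90.0, -136.3]
ft_force: [-0.3, -0.4, 0.1]
opening: 0.005
t 10.18 pos [0.622  0.0768 0.2504] box [-50.7  40.3 250.4] F [-0.3 -0.4  0.1] op 0.0
tool y [-0.115  0.993 -0.   ] z [ 0.993  0.115 -0.   ] yaw err of y vs ey [0.04, -179.96, 90.04, -89.96]
tool move mm [85.4 -0.3  0.8]
top 111 [[-54.9  31.6 141.1]
 [-45.6  38.8 146.4]
 [-35.8  46.4 151.9]]
scene 43 [[-57.3  32.4 140.7]
 [-50.6  39.5 147. ]
 [-40.   46.6 150. ]]
1349 ((-104.7015151977539, -103.02620697021484), (140.28323364257812, 29.96320343017578), 11.838153839111328) [[-176. -103.]
 [-170. -132.]
 [ -33. -103.]
 [ -39.  -74.]]
```

View pics/c4.png

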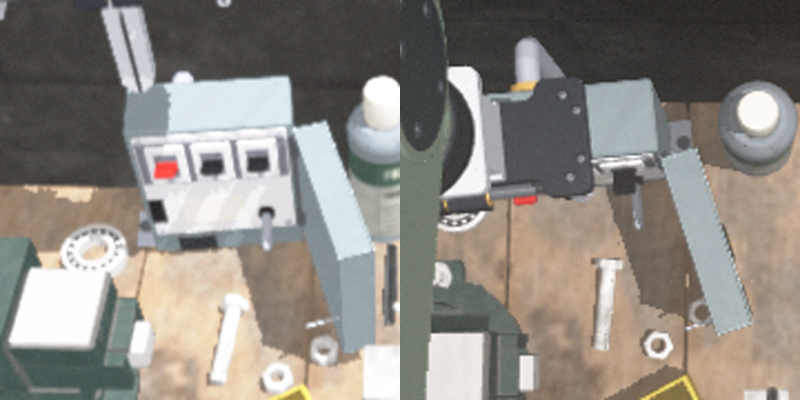

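The door stands wide at about 1.78 rad with all levers up, and the fingertip is above the red one. I'll descend and press.

```bash
python3 -m pendant '[{"tx":15,"ty":-0.5,"tz":0.5,"yaw":0,"jaw":0},{"tx":20,"ty":0,"tz":0,"yaw":0,"jaw":0},{"tx":20,"ty":0,"tz":0,"yaw":0,"jaw":0},{"tx":20,"ty":0,"tz":0,"yaw":0,"jaw":0},{"tx":10,"ty":0,"tz":0,"yaw":0,"jaw":0},{"tx":0,"ty":0,"tz":0,"yaw":0,"jaw":0},{"tx":0,"ty":0,"tz":0,"yaw":0,"jaw":0},{"tx":0,"ty":0,"tz":0,"yaw":0,"jaw":0}]'; python3 -c "
from m import *;go(B(-50,39.5,150))"; python3 -m pendant '[{"tx":6,"ty":0,"tz":0,"yaw":0,"jaw":0},{"tx":6,"ty":0,"tz":0,"yaw":0,"jaw":0},{"tx":3,"ty":0,"tz":0,"yaw":0,"jaw":0},{"tx":3,"ty":0,"tz":0,"yaw":0,"jaw":0},{"tx":0,"ty":0,"tz":0,"yaw":0,"jaw":0}]';  python3 -m pendant '[{"tx":4,"ty":0,"tz":0,"yaw":0,"jaw":0},{"tx":4,"ty":0,"tz":0,"yaw":0,"jaw":0},{"tx":0,"ty":0,"tz":0,"yaw":0,"jaw":0}]';python3 -c "
from m import *;go(B(-50,39.5,130))"
```

```text
t: 10.95
eef_pos: [0.624, 0.0769, 0.1671]
ee_rot: [-8.0, 89.9, -1.4]
ft_force: [0.1, -0.1, 0.5]
opening: 0.009
t 10.95 pos [0.624  0.0769 0.1671] box [-48.7  40.2 167.1] F [ 0.1 -0.1  0.5] op 0.01
tool y [-0.115  0.993 -0.   ] z [0.993 0.115 0.003] yaw err of y vs ey [0.07, -179.93, 90.07, -89.93]
tool move mm [17.1 -0.7 -1.3]
t: 11.37
eef_pos: [0.622, 0.0771, 0.1477]
ee_rot: [-176.7, 89.8, -170.0]
ft_force: [-3.9, -0.2, 5.1]
opening: 0.004
t: 11.62
eef_pos: [0.6204, 0.0769, 0.1415]
ee_rot: [-175.8, 89.6, -169.1]
ft_force: [-8.1, -1.0, 13.1]
opening: 0.004
t 11.62 pos [0.6204 0.0769 0.1415] box [-52.3  40.6 141.5] F [-8.1 -1.  13.1] op 0.0
tool y [-0.116  0.993 -0.   ] z [ 0.993  0.116 -0.006] yaw err of y vs ey [0.12, -179.88, 90.12, -89.88]
tool move mm [11.5 -1.1  2.3]
```

```bash
python3 - <<'E'
from m import *
snap('scene','s5'); snap('top','t5')
cv2.imwrite('pics/c5.png',np.hstack([cv2.resize(cv2.imread(f'pics/{f}.png')[140:240,120:220],(400,400),interpolation=cv2.INTER_CUBIC) for f in('s5','t5')])); go()
E
```

```text
t 11.72 pos [0.6213 0.077  0.1416] box [-51.4  40.6 141.6] F [-6.5 -1.4 11.2] op 0.01
tool y [-0.116  0.993 -0.   ] z [ 0.993  0.116 -0.004] yaw err of y vs ey [0.12, -179.88, 90.12, -89.88]
```

View pics/c5.png

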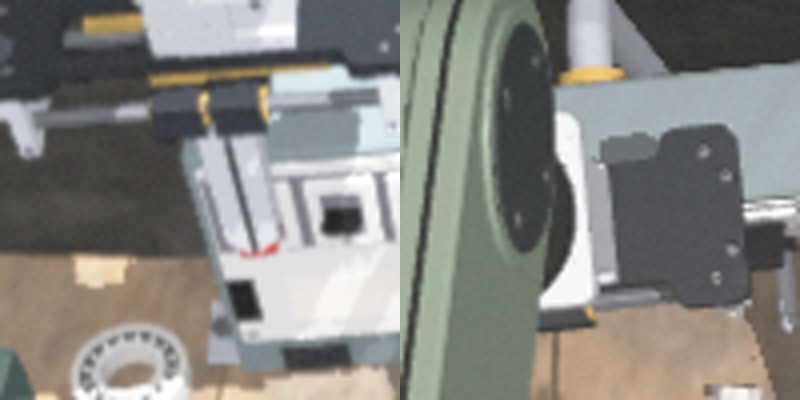

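The fingertip sits on the red lever, with a red rim visible under it at left-crop (255,248). The lever is moving, so I'll keep pressing.

```bash
python3 -m pendant '[{"tx":2,"ty":0,"tz":0,"yaw":0,"jaw":0},{"tx":2,"ty":0,"tz":0,"yaw":0,"jaw":0}]';  python3 -m pendant '[{"tx":2,"ty":0,"tz":0,"yaw":0,"jaw":0},{"tx":2,"ty":0,"tz":0,"yaw":0,"jaw":0}]';python3 -c "
from m import *;go(B(-50,39.5,130))"
```

```text
t: 11.88
eef_pos: [0.6221, 0.077, 0.1381]
ee_rot: [-162.3, 89.9, -155.7]
ft_force: [0.4, 0.3, 0.2]
opening: 0.004
t: 12.05
eef_pos: [0.623, 0.0772, 0.1341]
ee_rot: [-84.7, 90.0, -78.1]
ft_force: [-9.1, -0.4, 20.1]
opening: 0.001
t 12.05 pos [0.623  0.0772 0.1341] box [-49.7  40.6 134.1] F [-9.1 -0.4 20.1] op 0.0
tool y [-0.116  0.993 -0.   ] z [0.993 0.116 0.   ] yaw err of y vs ey [0.12, -179.88, 90.12, -89.88]
tool move mm [ 4.1 -1.1 -0.3]
```

It snapped over (force dropped to 0), then met the off stop. Retreating up and away to check.

```bash
python3 -m pendant '[{"tx":-10,"ty":0,"tz":-1,"yaw":0,"jaw":0},{"tx":-30,"ty":0,"tz":0,"yaw":0,"jaw":0},{"tx":-38,"ty":0,"tz":0,"yaw":0,"jaw":0},{"tx":-38,"ty":0,"tz":0,"yaw":0,"jaw":0},{"tx":-30,"ty":0,"tz":0,"yaw":0,"jaw":0},{"tx":0,"ty":38,"tz":-12,"yaw":0,"jaw":0},{"tx":0,"ty":38,"tz":-12,"yaw":0,"jaw":0},{"tx":0,"ty":38,"tz":-12,"yaw":0,"jaw":0}]';  python3 -m pendant '[{"tx":0,"ty":38,"tz":-12,"yaw":0,"jaw":0},{"tx":0,"ty":38,"tz":-12,"yaw":0,"jaw":0},{"tx":0,"ty":38,"tz":-12,"yaw":0,"jaw":0},{"tx":0,"ty":38,"tz":-12,"yaw":0,"jaw":0},{"tx":0,"ty":0,"tz":0,"yaw":0,"jaw":0},{"tx":0,"ty":0,"tz":0,"yaw":0,"jaw":0},{"tx":0,"ty":0,"tz":0,"yaw":0,"jaw":0}]';python3 - <<'E'
from m import *
p,d=snap('scene','s6'); p2,d2=snap('top','t6'); go()
cv2.imwrite('pics/c6.png',np.hstack([cv2.resize(cv2.imread(f'pics/{f}.png')[130:280,120:270],(400,400),interpolation=cv2.INTER_CUBIC) for f in('s6','t6')]))
for n,f in(('top','t6'),('scene','s6')):
    im=cv2.imread(f'pics/{f}.png').astype(int); m=(im[...,2]>130)&(im[...,1]<90)&(im[...,0]<90); m[:120]=0;m[270:]=0;m[:,:120]=0;m[:,270:]=0
    X=cloud(n,np.load(f'pics/{f}.npy')); q=(X[m]-O)*1000; b=np.c_[q@ex,q@ey,q@ez]; print(n,m.sum(),np.nanpercentile(b,[5,50,95],axis=0).round(1))
    q=(X-O)*1000; b=np.stack([q@ex,q@ey,q@ez],-1); 
    for y in(0,-40):
        g=b[(abs(b[...,1]-y)<7)&(b[...,0]<-46)&(b[...,0]>-62)&(b[...,2]>100)]; print('lever y',y,len(g),g[:,2].max().round(1) if len(g) else None)
X=cloud('top',d2); m=(abs(X[...,2]-.172)<.005); q=(X-O)*1000; b=np.stack([q@ex,q@ey],-1)[m]; b=b[(b[:,0]<-38)&(b[:,0]>-220)&(b[:,1]<-20)&(b[:,1]>-160)]; print(cv2.minAreaRect(b.astype(np.float32)))
# others: unchanged?
X0=cloud('top',np.load('pics/top0.npy'));
for nm,u,v in(('cap',271,170),('mug',387,200),('tape',385,252),('bolt',203,256)):
    w=np.abs(X[v-25:v+25,u-25:u+25,2]-X0[v-25:v+25,u-25:u+25,2]); print(nm,'px changed',(w>.01).sum())
E
```

```text
t: 12.72
eef_pos: [0.5734, 0.1868, 0.2783]
ee_rot: [11.0, 89.9, 17.6]
ft_force: [-0.1, 0.5, -0.6]
opening: 0.006
t: 13.3
eef_pos: [0.508, 0.3315, 0.2771]
ee_rot: [-87.6, 90.0, -80.9]
ft_force: [0.1, -0.7, 0.1]
opening: 0.004
t 13.4 pos [0.5086 0.3304 0.2772] box [-134.5  305.2  277.2] F [-0.4  0.3  0.4] op 0.0
tool y [-0.114  0.993 -0.001] z [ 0.993  0.114 -0.   ] yaw err of y vs ey [-0.0, 180.0, 90.0, -90.0]
top 120 [[-54.3  31.3 128.1]
 [-44.5  39.2 133.7]
 [-35.9  47.2 141.5]]
lever y 0 47 154.7
lever y -40 44 154.4
scene 22 [[-48.4  33.9 131.2]
 [-40.8  42.  137. ]
 [-38.1  47.9 139.7]]
lever y 0 34 150.5
lever y -40 36 151.2
((-104.54241943359375, -102.9842300415039), (140.63140869140625, 29.982648849487305), 11.838085174560547)
cap px changed 19
mug px changed 6
tape px changed 55
bolt px changed 0
```

View pics/c6.png

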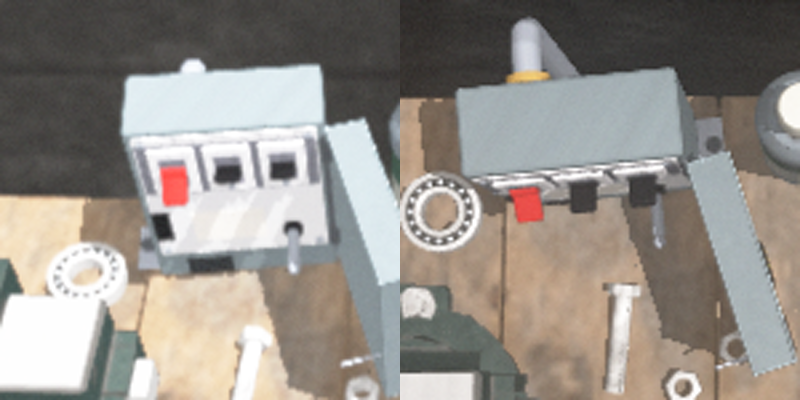

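The red lever is down (its upper side near 128 mm), both black levers are up, and the door is still wide open with the robot clear.

```bash
python3 -c "
from workcell import manip
print(manip.hand_in())"
```

```text
the job is handed in; nothing more can be done
None
```

The grinder is switched off at the supply box and the job is handed in. It took about 13.4 s of the 48 s allowed.

- **Door released:** I pressed the mark with the shut fingertips to the stop, at about 7 N. The catch let go and the door sprang to about 0.48 rad.
- **Door opened:** I pushed it open from behind its free edge. It stands at about 1.78 rad and had not moved between the two checks after that.
- **Red lever:** I pressed it down until it snapped over. The highest force I read was about 22 N, at the fingertip against the off stop. Its outer end now measures about 128 mm, against 127 mm expected when off.
- **Black levers:** both are still up, with tops measured at 150–155 mm against 152 mm given.

In the last check, depth at the bolt, mug and bottle was almost unchanged. The tape measure showed 55 of 2,500 pixels changed. I take that as depth noise at its edges, since the arm never went near it, but I did not look at it again. The robot stood clear of everything at hand-in.

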